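# Seat the gauge blade and hold the light gauge's shutter half open

### The job

Take the red-handled gauge blade out of the wooden rack and stand it in the slot of the light gauge's aluminium block, right down so that its red line is level with the block's top, and let go of it. Then slide the orange tab of the sprung shutter to the red half-open mark, never running it fully open, and hold it there against its spring: finish while still holding the shutter half open. Leave the other blades and everything else on the bench where they are.

Things in the scene. Friction and masses are not known exactly. Their poses are not given: they have to be found in the camera images.
- red_grip (a point): centre of the red handle of a gauge blade standing upright and loose in one of the rack's three slots. Handle 14 thick (own x), 40 wide (y), 35 tall; below it a steel plate 4 x 38 x 45 long with a red line 30 mm above its lower end. This point is 62.5 mm above the lower end. 55 to 115 g, same either way round. Lower end 10 mm above the bench, 25 deep in the rack.
- blue_grip (a point): centre of the blue plastic handle of the blue-handled gauge blade. Same shape as the red one, to be left in the rack.
- yellow_grip (a point): centre of the yellow plastic handle of the yellow-handled gauge blade. Same shape as the red one, to be left in the rack.
- rack: wooden blade rack, fixed: block 60 (x) x 180 (y) x 35 high, origin at the centre of its underside; three slots in a row, 55 mm apart along its y, each 6 (x) x 40 (y), 25 deep.
- gauge: the light gauge, fixed: base plate 220 (x) x 180 (y) x 12 high, origin at the centre of its underside. Green lamp house on it at x -100 to -15, y -85 to 85, top at z 75; aluminium blade block 50 x 70, top at z 46, centred at x 65, y 0. The lit window in the lamp house's +x face is covered by the sprung shutter.
- slot (a point): centre of the slot's mouth in the top of the aluminium block, 46 mm above the bench; axes as the gauge's. Slot 7 (x) by 41 (y), 30 deep to a solid floor, mouth bevelled 3 mm. With the blade standing on the floor its red line is level with the block's top and its handle's centre is 32.5 mm above this point.
- tab (a point): centre of the shutter's orange upright tab on top of the lamp house: 22 (x) x 12 (y) x 38 tall, from 78 to 116 mm above the bench (lamp house top at 75); axes as the gauge's. Push it or pinch it; it moves with the shutter along the gauge's y.
- half_mark (a point): half-open position, on the lamp house's top: at half travel the tab's centre is straight above this point. The red line on the white scale beside the tab's path, between the black lines for closed and fully open, marks it too.
- shutter (a joint): shutter travel in m: 0 closed (start), 0.025 half, 0.05 fully open, growing as the tab moves to the gauge's +y. The spring resists with about 2 N closed, 6 N at half, 10 N at full travel; the shutter springs shut when let go.
- charcoal: black charcoal soldering block, 60 x 100 x 35 mm; loose bystander, to be left alone. Origin at the middle of its underside.
- torch: upright hand torch with green canister, 68 wide foot, 150 high mm; loose bystander, to be left alone. Origin at the middle of its underside.
- tin: small open steel tin, 60 x 85 x 16 mm; loose bystander, to be left alone. Origin at the middle of its underside.
- pliers: red-handled pliers lying flat, 150 long, 14 high mm; loose bystander, to be left alone. Origin at the middle of its underside under the pivot.
- jar: amber jar with black cap, 52 wide, 75 high mm; loose bystander, to be left alone. Origin at the middle of its underside.
Things that resemble listed ones, but are neither listed nor needed, are in the scene too. What is shaped like the part that bears red_grip but pink or turquoise is not meant.

How it is judged (in metres and radians):
On the way, in this order (a step that is already met when the one before it is completed fails the run):
1. the red-handled blade stands in the gauge's slot down to its red line, let go (z of red_grip in the frame of slot between 0.028 and 0.0365 m and horizontal distance between red_grip and slot below 0.01 m and angle between red_grip's own z axis and vertical below 0.15 rad and contact force between the fingers and red below 0.05 N), for 0.2 s.
2. the fingers hold the shutter at half travel (value of joint shutter between 0.021 and 0.029 m and contact force between the fingers and shutter above 2 N), for 0.5 s.
At the end, for the whole second after the job is handed in: The red-handled blade stands free in the slot (handle centre 28 to 36.5 mm above the slot's mouth, within 10 mm sideways, tilt below 0.15 rad), and the fingers hold the shutter still (below 10 mm/s) at 21 to 29 mm of its 50 mm travel, touching it with more than 2 N, through the last second (all of step 1 and all of step 2 and not (velocity of joint shutter above 0.01 m/s) and not (velocity of joint shutter below -0.01 m/s)); the arm keeps its last pose, push and grip.
It fails at once if the shutter is run fully open (past 46 mm) (value of joint shutter above 0.046 m).
It fails at once if another blade is taken or pushed more than 20 mm (distance of any of blue_grip, yellow_grip from where it was at the start of the episode above 0.02 m).
It fails at once if a bystander on the bench is moved more than 20 mm (distance of any of charcoal, torch, tin, pliers, jar from where it was at the start of the episode above 0.02 m).
It also fails if it takes over 51 s, if anything falls off the work surface, if the arm or the gripper's body presses on something with over 40 N, if the wrist force passes 120 N, or if a joint passes its speed limit or range.

### The arm

A 6-joint arm with a two-finger parallel gripper is mounted at the origin on the work surface. World frame = base frame: x ahead of the robot, y to its left, z up, the work surface at z = 0. Lengths are in m, angles in degrees, forces in N, time in s.
With the tool pointing down it reaches from about 0.275 to 0.975 m from the base axis. Payload 8.4 kg.
Tool frame: the origin (TCP) lies between the finger pads; the fingertips stand bot.nose_length ahead of it and the grasp point (between the pads) lies 5 mm behind it (bot.nose_length is the distance from the TCP to the fingertips, in m); z points along the fingers, y is the line along which they close (so a half turn about z gives the same grasp; the last joint's range is limited). The gripper opens to 92 mm and grips with 3 to 60 N. Pads are 20 mm wide; open, the fingers measure 128 mm over their backs; the gripper's body (75 mm by 189 mm) begins 69 mm behind the grasp point.
Start: joints at [67.472, 20.225, 93.587, -0, 66.188, -0.138], TCP at [0.238, 0.578, 0.229] pointing down, gripper open.
Joint ranges: [-150.9, 150.9], [-52.94, 120.26], [3.33, 152.33], [-74.26, 254.26], [0, 154.13], [-172.89, 172.89]. Speed limits (degrees/s): [127.2, 127.2, 159.86, 180, 180, 180].

### API

Orientations are given as [roll, pitch, yaw] about the fixed x, y, z axes, in that order (R = Rz(yaw) Ry(pitch) Rx(roll)).
In Python, from rig import bot gives the robot as it stands.
- The arm moves only by the tool drive_tool, never from a script. Its argument "motion" is a list of rows, each a list of 7 numbers: the shift along the tool's x, y, z as a fraction of full scale, then the turn, a rotation vector about the tool's x, y, z as a fraction of full scale, then the closure, from 0 (fully open) to 1 (shut). A call has 1 to 10 rows; each row shifts and turns the commanded pose from where the row before left it, along the tool's axes as they then stand; what a row does not reach is not made up. Full scale, the value 1, is 30 mm for a shift and 5 degrees for a turn. A row lasts 1/12 s, in which the tool goes at most 41.7 mm and 7.16 degrees, less where a joint would pass 70% of its speed; a pose out of reach is approached as far as the arm can. A call with a number of a shift or a turn outside -1 to 1 is refused whole. A call with a gripper value outside its range is refused whole. The fingers move at their own pace and stop on an object; "force" is the grip in N (left out, the last holds). Time passes only in rows, so rows that do not move let the fingers close. It gives the time, the measured TCP pose, the force, the opening and the grip force at its end, in the units of the state.
- bot.state(): the state, without advancing time (a new reading comes with each control period).
- bot.capture(name): name is "scene" or "top"; returns the picture (400x640x3 uint8, red, green, blue); there is no depth.
- bot.camera_info(name): a dict with "fx", "fy", "cx", "cy" (pixels), "extrinsics" (4x4, takes a point from world to camera coordinates). Camera axes: x right, y down, z forward; pixel columns grow to the right and rows downward; lengths in m; the calibration is good to about 2 mm. A picture is of the moment at which its call begins. camera_info takes no time and is no camera call.
- bot.finish_job(): hands the job in; it is judged then, once.
Trained networks look in the newest picture that a camera, given by its name, has taken for a name from the list of things; names that differ only in an ending like _2 or _b are one class to them, and where a whole thing is asked for, a point or a joint stands for the part that bears it (a point fixed in the world has none). Each returns a list of dicts, best first, with "conf" (0 to 1); they miss things now and then, are a little off and sometimes report something else, mostly with a low value. They report only what shows in the picture. A call takes as long as a camera call. They do not tell look-alikes from the thing itself.
- bot.silhouettes(camera, query): "region" (400x640 bool, what is visible of it) and "point" ([column, row] in pixels, amid what is visible of it).
The state is a dict: "time": time; "q": joint angles; "joint_velocities": joint speeds; "effort": joint torques, N m; "tool_pos": TCP position; "ee_rot": TCP orientation; "force": force on the tool from outside, world axes, zero at the start; "ft_torque": the same for the moment, N m; "gripper_width": opening from 0.0 (shut) to 1.0 (fully open); "finger_force": force on a finger pad.
Only numpy, scipy, OpenCV 4.12 (cv2) and the standard library are available. Lean on these libraries where they do the work, as an engineer would, in place of code of your own. Each camera call takes 0.05 s, during which the arm holds its last target. There are 200 camera calls.

## Working session

There is one attempt and no reset: what is moved stays moved. The work goes in short steps, Python scripts to look and compute and a tool call to move; the robot and the scene stay as the last step left them, time stands still between calls to the robot, and variables do not carry over. Pictures are saved under pics/ and viewed, at most 10 in all, crops included, and the job is handed in when it is done.

Besides the shell and the picture viewer there is one more tool, called as name(argument=value, ...) on one line, values as JSON. drive_tool: Moves the arm, as the interface text tells. Its arguments: {"type":"object","properties":{"motion":{"type":"array"},"force":{"type":"number"}},"required":["motion"]}

```bash
ls; mkdir -p pics; python3 - <<'E'
from rig import bot
import cv2,numpy as np
print(bot.state()); print(bot.nose_length)
for c in ["scene","top"]:
    im=bot.capture(c); cv2.imwrite(f"pics/{c}0.png",im[:,:,::-1]); i=bot.camera_info(c); print(c,i)
    for q in ["red_grip","blue_grip","yellow_grip","rack","gauge","slot","tab","half_mark"]:
        for d in bot.silhouettes(c,q)[:3]: print(c,q,round(d["conf"],2),np.round(d["point"]),d["region"].sum())
E
```

```text
pics
{'time': 0.0, 'q': array([ 6.74716584e+01,  2.02630203e+01,  9.36276473e+01,  7.52882759e-04,
        6.61869966e+01, -1.37234694e-01]), 'joint_velocities': array([ 0.00824086, -0.01211956, -0.06897428,  0.01072504, -0.03498639,
        0.00036275]), 'effort': array([-2.45184048e-03, -5.93841612e+01, -3.34203565e+01,  6.94845943e-02,
        2.34382931e-02, -1.56429587e-04]), 'tool_pos': array([0.23789648, 0.57745616, 0.22786853]), 'ee_rot': array([-1.79922338e+02, -8.74394750e-04,  1.57608588e+02]), 'force': array([0.58388084, 0.74386918, 0.36334828]), 'ft_torque': array([-0.06166113,  0.05711569,  0.02651179]), 'finger_force': 0.0, 'gripper_width': 0.9979430464107095}
0.014
scene {'fx': 393.525128304195, 'fy': 393.525128304195, 'cx': 315.39855565334545, 'cy': 197.87577729499097, 'extrinsics': array([[-0.31515579,  0.94882502,  0.02019667,  0.20797207],
       [ 0.48406264,  0.17901521, -0.85652607, -0.20704814],
       [-0.81630888, -0.2601627 , -0.51570843,  1.66260741],
       [ 0.        ,  0.        ,  0.        ,  1.        ]])}
scene red_grip 0.72 [367. 223.] 252
scene r
[... 434 characters left out ...]
.] 3171
top {'fx': 457.5483458518041, 'fy': 457.5483458518041, 'cx': 325.4157869234843, 'cy': 198.22007340630805, 'extrinsics': array([[ 0.0265812 , -0.99956088,  0.01309497, -0.03445896],
       [-0.99452398, -0.02776718, -0.10075238,  0.58715336],
       [ 0.10107175, -0.01034514, -0.99482535,  1.6375802 ],
       [ 0.        ,  0.        ,  0.        ,  1.        ]])}
top red_grip 0.46 [280. 188.] 47
top red_grip 0.39 [304. 225.] 44
top blue_grip 0.48 [260. 216.] 62
top yellow_grip 0.48 [248. 215.] 71
top rack 0.94 [266. 221.] 709
top gauge 0.62 [358. 211.] 2943
top slot 0.6 [358. 213.] 2964
top tab 0.59 [364. 218.] 47
top half_mark 0.94 [361. 212.] 2915
top half_mark 0.46 [193. 216.] 395
```

```bash
python3 - <<'E'
import cv2,numpy as np
a=cv2.imread("pics/scene0.png");b=cv2.imread("pics/top0.png")
cv2.imwrite("pics/s1.png",cv2.resize(a[140:290,230:430],None,fx=4,fy=4,interpolation=cv2.INTER_CUBIC))
cv2.imwrite("pics/t1.png",cv2.resize(b[150:280,230:430],None,fx=4,fy=4,interpolation=cv2.INTER_CUBIC))
E
```

```text
(no output)
```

View pics/scene0.png

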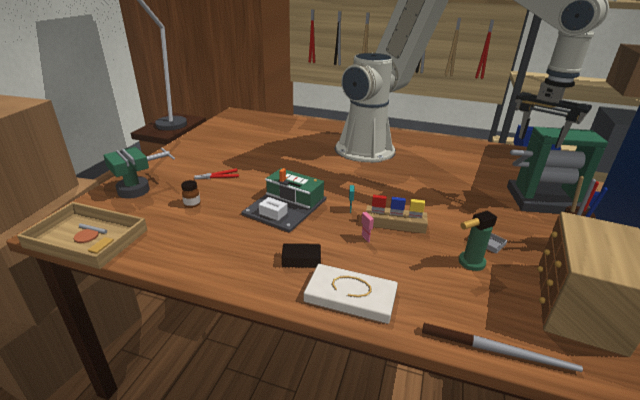

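View pics/top0.png

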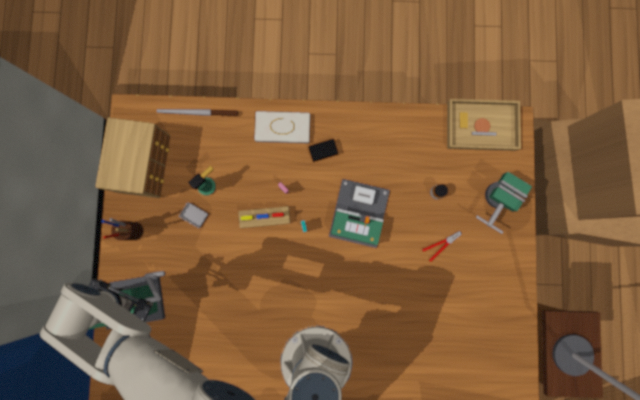

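```bash
ls pics
```

```text
s1.png
scene0.png
t1.png
top0.png
```

View pics/s1.png

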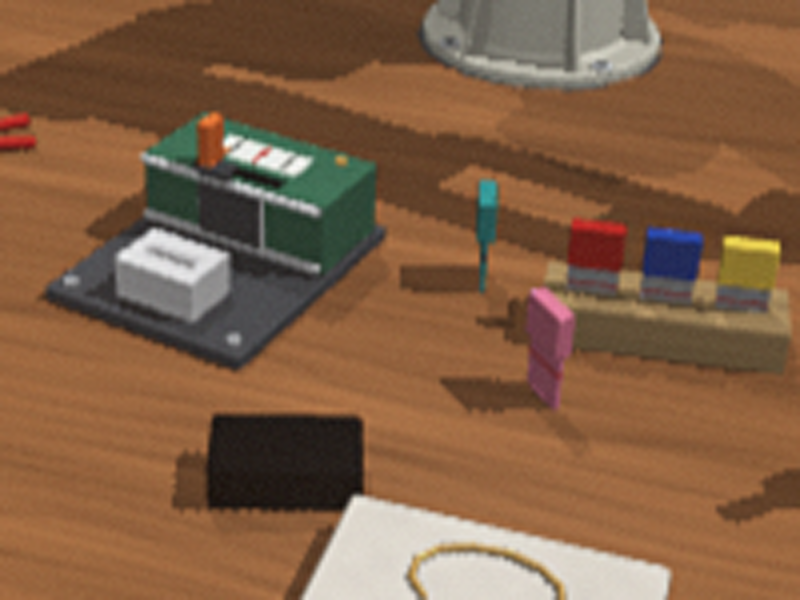

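View pics/t1.png

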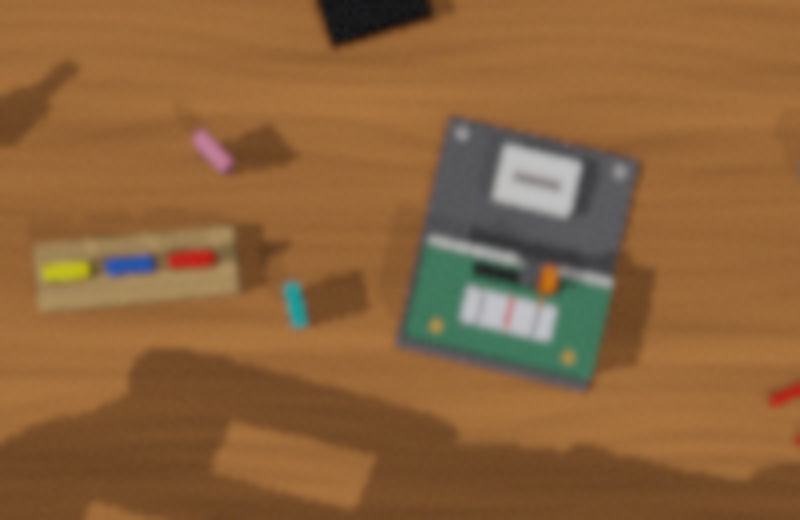

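The scene view shows red, blue and yellow handles at about (379,201), (398,204) and (417,206), and the gauge at (288,200). The tab is at the closed end at (283,175). The pink (367,223) and turquoise (352,194) pieces are decoys.

In the top view, red is at (278,215), the tab at (367,219) and the slot at (364,195). I'll fit the poses next.

```bash
cat > h.py <<'E'
import numpy as np,cv2
from rig import bot
from scipy.optimize import minimize,least_squares
I={c:bot.camera_info(c) for c in("scene","top")}
def proj(c,P):
    i=I[c];E=i["extrinsics"];p=np.atleast_2d(P)@E[:3,:3].T+E[:3,3]
    return np.c_[i["fx"]*p[:,0]/p[:,2]+i["cx"],i["fy"]*p[:,1]/p[:,2]+i["cy"]]
def box(x0,x1,y0,y1,z0,z1):
    return np.array([[x,y,z] for x in(x0,x1) for y in(y0,y1) for z in(z0,z1)])/1000.
def place(P,x,y,yaw):
    c,s=np.cos(yaw),np.sin(yaw);return P@np.array([[c,s,0],[-s,c,0],[0,0,1]])+[x,y,0]
def render(c,boxes,S=4):
    m=np.zeros((400*S,640*S),np.uint8)
    for B in boxes:
        h=cv2.convexHull(((proj(c,B)+.5)*S-.5).astype(np.float32))
        cv2.fillConvexPoly(m,np.round(h*16).astype(np.int32),255,shift=4)
    return cv2.resize(m,(640,400),interpolation=cv2.INTER_AREA)/255.
GB=[box(-110,110,-90,90,0,12),box(-100,-15,-85,85,12,75),box(40,90,-35,35,12,46)]
TAB=box(-11,11,-6,6,78,116)
def ray(c,uv,z):
    i=I[c];E=i["extrinsics"];R=E[:3,:3];o=-R.T@E[:3,3]
    d=R.T@np.array([(uv[0]-i["cx"])/i["fx"],(uv[1]-i["cy"])/i["fy"],1]);return o+d*(z-o[2])/d[2]
def colmask(im,name):
    h=cv2.cvtColor(im,cv2.COLOR_RGB2HSV).astype(int);H,S,V=h[...,0],h[...,1],h[...,2]
    r={"red":((H<6)|(H>172))&(S>170)&(V>70),"blue":(H>105)&(H<130)&(S>120),"yellow":(H>23)&(H<34)&(S>170)&(V>90),
       "orange":(H>6)&(H<14)&(S>200)&(V>150)}[name]
    return r
E
cat > fit.py <<'E'
from h import *
im={c:bot.capture(c) for c in I}
M={c:bot.silhouettes(c,"gauge")[0]["region"].astype(float) for c in I}
def cost(p,cs=("scene","top")): return sum(np.abs(render(c,[place(B,*p) for B in GB])-M[c]).sum() for c in cs)
g0=ray("top",[360,212],.03);
for cs in(("scene","top"),("top",),("scene",)):
    r=minimize(cost,[g0[0],g0[1],np.radians(-13)],args=(cs,),method="Nelder-Mead",options=dict(initial_simplex=np.array([[0,0,0],[.015,0,0],[0,.015,0],[0,0,.1]])+[g0[0],g0[1],-.22]))
    print("gauge",cs,r.x,np.degrees(r.x[2]),r.fun,[m.sum() for m in M.values()])
for n,(cu,cv) in {"red":((379,201),(278,215)),"blue":((398,204),(262,216)),"yellow":((416,206),(246,218))}.items():
    C={}
    for c,(u,v) in zip(("scene","top"),((cu,cv))and ((cu),(cv))):
        m=colmask(im[c],n);w=np.zeros_like(m);w[v-8:v+9,u-10:u+11]=1;m&=w
        ys,xs=np.nonzero(m);C[c]=np.array([xs.mean(),ys.mean()]);k=m.sum()
        print(n,c,C[c],k,xs.min(),xs.max(),ys.min(),ys.max())
    print(n,"top@z.09",ray("top",C["top"],.085)[:2],"scene@z.0725",ray("scene",C["scene"],.0725)[:2])
E
python3 fit.py
```

```text
gauge ('scene', 'top') [ 0.53673299 -0.14290659 -0.21323406] -12.217411554255342 221.87058823529412 [np.float64(3151.0), np.float64(2977.0)]
gauge ('top',) [ 0.53725049 -0.1422136  -0.2079122 ] -11.912491360238725 89.24705882352941 [np.float64(3151.0), np.float64(2977.0)]
gauge ('scene',) [ 0.53498892 -0.14477422 -0.20245882] -11.600035708935202 111.33725490196079 [np.float64(3151.0), np.float64(2977.0)]
red scene [378.86335404 200.59006211] 161 372 386 195 207
red top [277.42857143 214.22857143] 35 273 283 213 216
red top@z.09 [0.52118569 0.14881566] scene@z.0725 [0.51749663 0.14900486]
blue scene [397.49350649 202.88961039] 154 391 404 197 209
blue top [261.86666667 215.96666667] 30 257 267 215 217
blue top@z.09 [0.51359698 0.20301315] scene@z.0725 [0.51132405 0.20304973]
yellow scene [418.14285714 203.71428571] 7 411 422 201 210
yellow top [246.65217391 217.32608696] 46 241 252 215 219
yellow top@z.09 [0.50737953 0.25596629] scene@z.0725 [0.49484228 0.26100313]
```

```bash
cat > fit2.py <<'E'
from h import *
im={c:bot.capture(c) for c in I}
HB=box(-7,7,-20,20,55,90)
# rack pose: handles' colour masks + rack silhouette
M={c:np.zeros((400,640)) for c in I}
for n,(a,b) in {"red":((379,201),(278,215)),"blue":((398,203),(262,216)),"yellow":((417,205),(246,218))}.items():
    for c,(u,v) in zip(("scene","top"),(a,b)):
        m=colmask(im[c],n)
        if n=="yellow":
            h=cv2.cvtColor(im[c],cv2.COLOR_RGB2HSV); m=(h[...,0]>22)&(h[...,0]<36)&(h[...,1]>(190 if c=="top" else 150))
        w=np.zeros_like(m);w[v-9:v+10,u-10:u+10]=1;M[c]+=m&w
def model(c,p): return render(c,[place(HB+[0,k*.055,0],*p) for k in(-1,0,1)])
def cost(p,cs): return sum(np.abs(model(c,p)-M[c]).sum() for c in cs)
s0=np.array([.512,.203,.13])
for cs in(("scene","top"),("top",),("scene",)):
    r=minimize(cost,s0,args=(cs,),method="Nelder-Mead",options=dict(initial_simplex=s0+np.array([[0,0,0],[.01,0,0],[0,.01,0],[0,0,.1]])))
    print("blades",cs,r.x,np.degrees(r.x[2]),r.fun,[m.sum() for m in M.values()],"red",place(np.array([[0,-.055,0]]),*r.x))
R={c:bot.silhouettes(c,"rack")[0]["region"] for c in I}
RB=box(-30,30,-90,90,0,35)
f=lambda p:(np.abs(render("top",[place(RB,*p)]+[place(HB+[0,k*.055,0],*p) for k in(-1,0,1)])-R["top"]).sum())
r=minimize(f,s0,method="Nelder-Mead",options=dict(initial_simplex=s0+np.array([[0,0,0],[.01,0,0],[0,.01,0],[0,0,.1]])))
print("rack top",r.x,r.fun)
# slot: dark pixels in the block's top
for c,(u,v,w) in {"top":(364,195,8),"scene":(275,203,6)}.items():
    g=im[c][v-w:v+w+1,u-w:u+w+1].mean(2); print(c); 
    if c=="top": print(g[2:-2].astype(int))
for c,(u,v) in {"top":(366,219),"scene":(282,175)}.items():
    m=colmask(im[c],"orange");w=np.zeros_like(m);w[v-10:v+11,u-8:u+9]=1;m&=w;ys,xs=np.nonzero(m)
    C=[xs.mean(),ys.mean()];print("tab",c,C,m.sum(),ray(c,C,.105 if c=="top" else .097)[:2])
E
python3 fit2.py
```

```text
blades ('scene', 'top') [0.51263441 0.20389106 0.12331646] 7.065512439971713 195.93333333333334 [np.float64(455.0), np.float64(98.0)] red [[0.51939964 0.14930872 0.        ]]
blades ('top',) [0.51498906 0.20317991 0.11752144] 6.733482784493219 87.22745098039215 [np.float64(455.0), np.float64(98.0)] red [[0.52143787 0.14855929 0.        ]]
blades ('scene',) [0.51080185 0.203765   0.0981673 ] 5.6245722381231955 103.87450980392155 [np.float64(455.0), np.float64(98.0)] red [[0.51619239 0.1490298  0.        ]]
rack top [0.51390658 0.20311484 0.1153176 ] 206.81176470588235
top
[[180 191 192 193 192 191 190 188 186 182 177 172 165 155 150 143 129]
 [183 191 192 192 191 192 192 193 193 193 189 188 185 183 182 178 166]
 [186 190 189 187 188 190 192 191 192 192 193 192 193 192 192 190 187]
 [188 187 180 176 174 179 184 186 188 189 191 191 193 193 193 193 192]
 [189 185 169 157 155 161 166 171 176 180 183 185 188 190 191 192 192]
 [189 182 166 149 144 143 143 149 154 159 165 170 175 180 187 191 191]
 [189 184 175 166 157 152 146 143 142 140 144 150 155 164 179 189 189]
 [191 190 186 183 178 173 168 163 158 153 149 146 144 155 174 187 187]
 [191 192 192 191 189 187 185 183 179 176 171 166 160 164 178 187 184]
 [189 191 191 192 193 191 192 190 189 189 186 184 180 181 186 189 180]
 [181 183 187 189 190 191 192 193 193 192 193 191 191 190 191 190 177]
 [157 164 170 175 180 184 187 189 191 192 192 193 193 192 192 190 173]
 [122 129 136 147 157 163 169 175 179 183 188 190 190 192 192 186 167]]
scene
tab top [np.float64(nan), np.float64(nan)] 0 [nan nan]
tab scene [np.float64(280.0), np.float64(171.0)] 1 [ 0.48758753 -0.17885656]fit2.py:29: RuntimeWarning: Mean of empty slice.
  C=[xs.mean(),ys.mean()];print("tab",c,C,m.sum(),ray(c,C,.105 if c=="top" else .097)[:2])
  ret = ret.dtype.type(ret / rcount)
```

drive_tool(motion=[[0, 0, 0, 0, 0, 1, 0.5], [0, 0, 0, 0, 0, 1, 0.5], [0, 0, 0, 0, 0, 1, 0.5]], force=20)

```text
time: 1.55
tool_pos: [0.2381, 0.5779, 0.2286]
ee_rot: [-180.0, 0.0, 142.4]
force: [-0.3, 0.1, -1.2]
gripper_width: 0.8
finger_force: 0.0
```

drive_tool(motion=[[0, 0, 0, 0, 0, 0.91, 0.57], [0, 0, 0, 0, 0, 0.91, 0.57], [0, 0, 0, 0, 0, 0.91, 0.57], [0, 0, 0, 0, 0, 0.91, 0.57], [0, 0, 0, 0, 0, 0.91, 0.57], [0, 0, 0, 0, 0, 0.91, 0.57], [0, 0, 0, 0, 0, 0.91, 0.57], [0, 0, 0, 0, 0, 0.91, 0.57], [0, 0, 0, 0, 0, 0.91, 0.57], [0, 0, 0, 0, 0, 0.91, 0.57]])

```text
time: 2.38
tool_pos: [0.2381, 0.5779, 0.2286]
ee_rot: [180.0, 0.0, 96.9]
force: [-0.1, 0.3, 0.8]
gripper_width: 0.431
finger_force: 0.0
```

drive_tool(motion=[[-0.96, 0.48, 0, 0, 0, 0, 0.57], [-0.96, 0.48, 0, 0, 0, 0, 0.57], [-0.96, 0.48, 0, 0, 0, 0, 0.57], [-0.96, 0.48, 0, 0, 0, 0, 0.57], [-0.96, 0.48, 0, 0, 0, 0, 0.57], [-0.96, 0.48, 0, 0, 0, 0, 0.57], [-0.96, 0.48, 0, 0, 0, 0, 0.57], [-0.96, 0.48, 0, 0, 0, 0, 0.57], [-0.96, 0.48, 0, 0, 0, 0, 0.57], [-0.96, 0.48, 0, 0, 0, 0, 0.57]])

```text
time: 3.22
tool_pos: [0.4173, 0.3086, 0.2288]
ee_rot: [180.0, -0.0, 97.1]
force: [0.1, 0.1, 0.2]
gripper_width: 0.427
finger_force: 0.0
```

drive_tool(motion=[[-0.96, 0.48, 0, 0, 0, 0, 0.57], [-0.96, 0.48, 0, 0, 0, 0, 0.57], [-0.96, 0.48, 0, 0, 0, 0, 0.57], [-0.96, 0.48, 0, 0, 0, 0, 0.57], [-0.96, 0.48, 0, 0, 0, 0, 0.57], [-0.5, 0.2, 0, 0, 0, 0, 0.57], [0, 0, 0, 0, 0, 0, 0.57]])

```text
time: 3.8
tool_pos: [0.5152, 0.1592, 0.2287]
ee_rot: [180.0, 0.0, 96.9]
force: [-0.2, -0.4, 0.2]
gripper_width: 0.43
finger_force: 0.0
```

drive_tool(motion=[[-0.36, 0.12, 0.7, 0, 0, 0, 0.57], [0, 0, 0.9, 0, 0, 0, 0.57], [0, 0, 0.9, 0, 0, 0, 0.57], [0, 0, 0.7, 0, 0, 0, 0.57], [0, 0, 0, 0, 0, 0, 0.57]])

```text
time: 4.22
tool_pos: [0.5156, 0.1515, 0.1289]
ee_rot: [-179.6, 0.0, 97.1]
force: [-0.3, -1.0, -0.5]
gripper_width: 0.427
finger_force: 0.0
```

```bash
python3 - <<'E'
from h import *
a=bot.capture("scene");b=bot.capture("top")
A=cv2.resize(a[165:235,340:440],None,fx=7,fy=4,interpolation=cv2.INTER_CUBIC);B=cv2.resize(b[180:250,230:330],None,fx=7,fy=4,interpolation=cv2.INTER_CUBIC)
cv2.imwrite("pics/d1.png",np.vstack([A,B])[:,:,::-1])
E
```

```text
(no output)
```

View pics/d1.png

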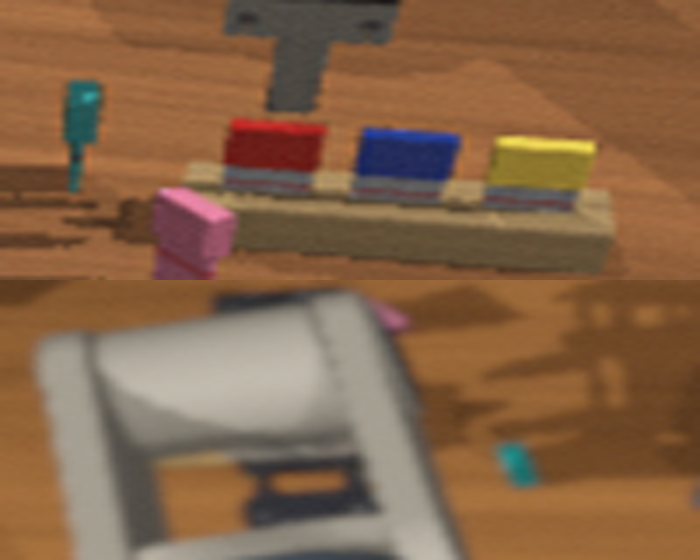

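The lower view puts the tool over the red handle. The front finger is at about (382,190) in the scene image and the handle top is at about (380,196). Continuing down.

drive_tool(motion=[[-0.08, 0.14, 0.5, 0, 0, 0, 0.57], [0, 0, 0.5, 0, 0, 0, 0.57], [0, 0, 0.5, 0, 0, 0, 0.57], [0, 0, 0.35, 0, 0, 0, 0.57], [0, 0, 0, 0, 0, 0, 0.57], [0, 0, 0, 0, 0, 0, 0.57]])

```text
time: 4.82
tool_pos: [0.5234, 0.15, 0.0779]
ee_rot: [180.0, -0.0, 97.1]
force: [-0.3, -0.1, 0.0]
gripper_width: 0.427
finger_force: 0.0
```

```bash
python3 - <<'E'
from h import *
s=bot.state();print(s["tool_pos"],s["ee_rot"],s["force"])
a=bot.capture("scene");cv2.imwrite("pics/d2.png",cv2.resize(a[165:235,340:440],None,fx=8,fy=8,interpolation=cv2.INTER_CUBIC)[:,:,::-1])
print(proj("scene",[[.55,.149,.1149],[.53,.149,.09]]))
E
```

```text
[0.52340912 0.14999949 0.07785946] [ 1.79971407e+02 -6.61767172e-03  9.71227621e+01] [-0.29725034 -0.14694182  0.00843824]
[[378.30365852 193.44701007]
 [378.69478736 197.56329651]]
```

View pics/d2.png

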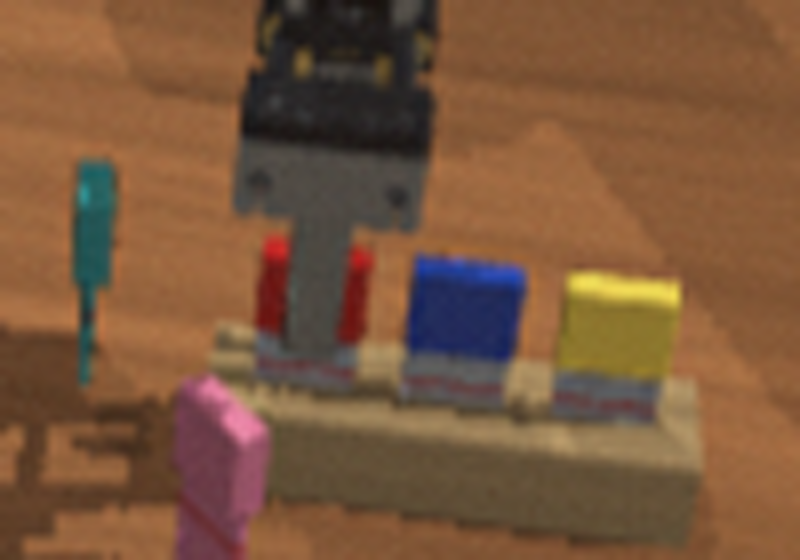

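The front finger straddles the red handle, with the finger centre at about (380,205) and the handle centre at about (379,204). Descending the last centimetre and closing.

drive_tool(motion=[[0, -0.07, 0.35, 0, 0, 0, 0.57], [0, 0, 0, 0, 0, 0, 0.57], [0, 0, 0, 0, 0, 0, 0.8], [0, 0, 0, 0, 0, 0, 0.84], [0, 0, 0, 0, 0, 0, 0.88], [0, 0, 0, 0, 0, 0, 1], [0, 0, 0, 0, 0, 0, 1], [0, 0, 0, 0, 0, 0, 1]], force=15)

```text
time: 5.53
tool_pos: [0.5204, 0.1493, 0.0666]
ee_rot: [-179.9, 0.0, 97.1]
force: [-2.0, -0.4, 3.4]
gripper_width: 0.148
finger_force: 15.0
```

drive_tool(motion=[[0, 0, -0.2, 0, 0, 0, 1], [0, 0, -0.3, 0, 0, 0, 1], [0, 0, -0.5, 0, 0, 0, 1], [0, 0, -0.5, 0, 0, 0, 1], [0, 0, -0.8, 0, 0, 0, 1], [0, 0, -0.8, 0, 0, 0, 1], [0, 0, -0.8, 0, 0, 0, 1], [0, 0, -0.5, 0, 0, 0, 1], [0, 0, -0.2, 0, 0, 0, 1]], force=25)

```text
time: 6.28
tool_pos: [0.5227, 0.1498, 0.2082]
ee_rot: [179.7, -0.0, 97.1]
force: [0.3, 0.8, -1.2]
gripper_width: 0.149
finger_force: 25.0
```

```bash
python3 - <<'E'
from h import *
b=cv2.imread("pics/top0.png").mean(2);a=cv2.imread("pics/scene0.png")
w=b[189:201,357:373];w=np.clip(178-w,0,None);w[10:]=0;w[:,14:]=0;w[0]=0
# clean the block edges via 2D mask
ys,xs=np.mgrid[189:201,357:373];C=[(w*xs).sum()/w.sum(),(w*ys).sum()/w.sum()]
print(w.astype(int));print("slot top",C,ray("top",C,.046))
g=a[195:212,262:288].mean(2);print(g.astype(int)[:, :])
for p in([.53673,-.14291,-.2132],[.53725,-.14221,-.2079],[.535,-.14477,-.2025]): 
    s=place(np.array([[.065,0,.046]]),*p);print(s,proj("top",s),proj("scene",s))
E
```

```text
[[ 0  0  0  0  0  0  0  0  0  0  0  0  0  0  0  0]
 [ 0  0  0  0  0  0  0  0  0  0  0  0  0  0  0  0]
 [ 0  0  0  0  0  0  0  0  0  0  0  0  0  0  0  0]
 [ 0  0  2  0  0  0  0  0  0  0  0  0  0  0  0  0]
 [ 0  7 21 21 16 12  6  1  0  0  0  0  0  0  0  0]
 [ 0 11 27 36 35 33 28 23 19 12  7  1  0  0  0  0]
 [ 0  3 13 21 26 32 36 36 35 32 29 23 12  0  0  0]
 [ 0  0  0  0  4 10 14 19 24 29 33 33 21  2  0  0]
 [ 0  0  0  0  0  0  0  0  2  7 11 17 14  0  0  0]
 [ 0  0  0  0  0  0  0  0  0  0  0  0  0  0  0  0]
 [ 0  0  0  0  0  0  0  0  0  0  0  0  0  0  0  0]
 [ 0  0  0  0  0  0  0  0  0  0  0  0  0  0  0  0]]
slot top [np.float64(363.73682200152786), np.float64(194.86287242169595)] [ 0.60229996 -0.15646903  0.046     ]
[[ 67  60  54  54  49  50  64  68  86 105 111 120 115 101  98  81  64  51
   39  43  47  43  45  46  45  41]
 [ 62  54  49  51  43  45  56  47  52  61  65  85 108 109 118 114 101  91
   50  44  42  44  45  44  44  44]
 [ 54  50  46  43  64 129 187 150 141  78  49  53  62  66  87 107 107 116
   81  56  47  48  44  46  43  46]
 [ 49  48  46  67 136 209 231 215 213 187 150 14
[... 1078 characters left out ...]
8 211 212 223 227 224 223 223 222 218
  199 170 144 138 139 144 143 103]
 [123 124 120 121 119 119 119 121 135 157 162 191 212 225 223 226 223 198
  160 142 139 141 142 144 138 103]
 [119 125 121 119 123 120 122 119 118 116 119 133 157 174 188 209 197 163
  143 140 142 142 142 145 138 101]
 [123 122 118 121 121 121 123 121 122 118 118 114 119 121 133 155 159 145
  142 142 139 141 143 142 144 107]]
[[ 0.60025832 -0.15666325  0.046     ]] [[363.78024525 195.42560191]] [[272.75297046 203.19132815]]
[[ 0.60085032 -0.15562636  0.046     ]] [[363.49677537 195.25486754]] [[272.98985271 203.35098844]]
[[ 0.59867184 -0.15784273  0.046     ]] [[364.09815939 195.87088908]] [[272.6057915  202.86073791]]
```

drive_tool(motion=[[0, 0, 0, 0, 0, 0.97, 1], [0, 0, 0, 0, 0, 0.97, 1], [0, 0, 0, 0, 0, 0.97, 1], [0, 0, 0, 0, 0, 0.97, 1], [0, 0, 0, 0, 0, 0, 1]])

```text
time: 6.7
tool_pos: [0.5209, 0.1493, 0.2045]
ee_rot: [180.0, 0.0, 77.5]
force: [0.0, 0.5, 0.1]
gripper_width: 0.149
finger_force: 25.0
```

drive_tool(motion=[[-0.5, 0.3, 0, 0, 0, 0, 1], [-0.98, 0.5, 0, 0, 0, 0, 1], [-0.98, 0.5, 0, 0, 0, 0, 1], [-0.98, 0.5, 0, 0, 0, 0, 1], [-0.98, 0.5, 0, 0, 0, 0, 1], [-0.98, 0.5, 0, 0, 0, 0, 1], [-0.98, 0.5, 0, 0, 0, 0, 1], [-0.98, 0.5, 0, 0, 0, 0, 1], [-0.98, 0.5, 0, 0, 0, 0, 1], [-0.98, 0.5, 0, 0, 0, 0, 1]])

```text
time: 7.53
tool_pos: [0.6023, -0.1562, 0.2044]
ee_rot: [-180.0, 0.0, 77.9]
force: [1.0, -0.4, -0.4]
gripper_width: 0.156
finger_force: 25.0
```

drive_tool(motion=[[-0.06, 0, 0.9, 0, 0, -0.06, 1], [0, 0, 0.9, 0, 0, 0, 1], [0, 0, 0, 0, 0, 0, 1], [0, 0, 0, 0, 0, 0, 1]])

```text
time: 7.87
tool_pos: [0.6006, -0.156, 0.1494]
ee_rot: [-179.8, -0.0, 78.1]
force: [0.2, -0.2, -0.4]
gripper_width: 0.154
finger_force: 25.0
```

```bash
python3 - <<'E'
from h import *
s=bot.state();print(s["tool_pos"],s["ee_rot"],s["force"])
a=bot.capture("scene");cv2.imwrite("pics/e1.png",cv2.resize(a[145:220,240:320],None,fx=8,fy=8,interpolation=cv2.INTER_CUBIC)[:,:,::-1])
T=s["tool_pos"];cy,sy=np.cos(-.2132),np.sin(-.2132)
c=T+[0,0,.0059];ax=np.array([cy,sy,0]);ay=np.array([-sy,cy,0])
# predicted blade bottom edge corners, handle corners, slot end points in scene crop px
for n,P in {"bottom":[c+[0,0,-.0625]+k*.019*ay for k in(-1,1)],"handlelow":[c+[0,0,-.0175]+k*.02*ay+.007*ax for k in(-1,1)]}.items():
    print(n,(proj("scene",np.array(P))-[240,145])*8)
E
```

```text
[ 0.60057337 -0.15597411  0.14939966] [-1.79794276e+02 -1.01368873e-02  7.81059502e+01] [ 0.21128256 -0.17100831 -0.35248276]
bottom [[217.38089948 345.1580723 ]
 [300.96361394 372.74823871]]
handlelow [[198.29692272 244.91136691]
 [288.23848445 273.17820076]]
```

View pics/e1.png

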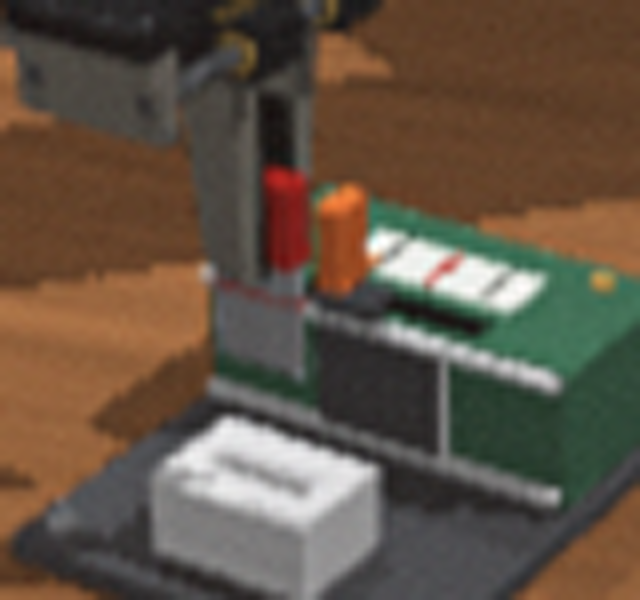

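The blade hangs over the block. Its lower edge runs from crop (215,350) to (303,378), matching the prediction, and the slot centre is near (263,467). I estimate the misalignment at about 1 mm, inside the bevel. Lowering slowly.

drive_tool(motion=[[-0.02, -0.02, 0.5, 0, 0, 0.02, 1], [0, 0, 0.5, 0, 0, 0, 1], [0, 0, 0.4, 0, 0, 0, 1], [0, 0, 0.2, 0, 0, 0, 1], [0, 0, 0.1, 0, 0, 0, 1], [0, 0, 0, 0, 0, 0, 1]])

```text
time: 8.42
tool_pos: [0.6012, -0.1565, 0.0997]
ee_rot: [-180.0, 0.0, 77.9]
force: [0.2, 0.0, -2.3]
gripper_width: 0.152
finger_force: 25.0
```

drive_tool(motion=[[0, 0, 0.1, 0, 0, 0, 1], [0, 0, 0.1, 0, 0, 0, 1], [0, 0, 0, 0, 0, 0, 1]])

```text
time: 8.67
tool_pos: [0.601, -0.1567, 0.0935]
ee_rot: [180.0, -0.0, 77.9]
force: [-1.3, 0.4, -1.4]
gripper_width: 0.152
finger_force: 25.0
```

drive_tool(motion=[[0, 0, 0.15, 0, 0, 0, 1], [0, 0, 0.15, 0, 0, 0, 1], [0, 0, 0.15, 0, 0, 0, 1], [0, 0, 0.1, 0, 0, 0, 1], [0, 0, 0, 0, 0, 0, 1]])

```text
time: 9.08
tool_pos: [0.6005, -0.1565, 0.0761]
ee_rot: [-179.9, -0.0, 77.9]
force: [0.1, -0.2, -1.0]
gripper_width: 0.147
finger_force: 25.0
```

drive_tool(motion=[[0, 0, 0.06, 0, 0, 0, 1], [0, 0, 0.04, 0, 0, 0, 1], [0, 0, 0, 0, 0, 0, 1]])

```text
time: 9.33
tool_pos: [0.601, -0.1566, 0.0739]
ee_rot: [-180.0, -0.0, 77.9]
force: [-1.0, 0.5, -1.1]
gripper_width: 0.15
finger_force: 25.0
```

drive_tool(motion=[[0, 0, 0.04, 0, 0, 0, 1], [0, 0, 0, 0, 0, 0, 0.8], [0, 0, 0, 0, 0, 0, 0.57], [0, 0, 0, 0, 0, 0, 0.57], [0, 0, 0, 0, 0, 0, 0.57], [0, 0, 0, 0, 0, 0, 0.57], [0, 0, 0, 0, 0, 0, 0.57]])

```text
time: 9.92
tool_pos: [0.6011, -0.1567, 0.073]
ee_rot: [180.0, 0.0, 77.9]
force: [0.0, 0.1, 0.4]
gripper_width: 0.43
finger_force: 0.0
```

drive_tool(motion=[[0, 0, -0.3, 0, 0, 0, 0.57], [0, 0, -0.9, 0, 0, 0, 0.57], [0, 0, -0.9, 0, 0, 0, 0.57], [0, 0, -0.9, 0, 0, 0, 0.57], [0, 0, -0.8, 0, 0, 0, 0.57], [0, 0, 0, 0, 0, 0, 0.57]])

```text
time: 10.42
tool_pos: [0.6038, -0.1574, 0.1929]
ee_rot: [179.5, 0.0, 77.9]
force: [0.5, -0.5, 0.4]
gripper_width: 0.429
finger_force: 0.0
```

```bash
python3 - <<'E'
from h import *
s=bot.state();print(s["tool_pos"],s["ee_rot"],s["force"],s["gripper_width"])
a=bot.capture("scene");cv2.imwrite("pics/f1.png",cv2.resize(a[145:220,240:320],None,fx=8,fy=8,interpolation=cv2.INTER_CUBIC)[:,:,::-1])
for p in([.53673,-.14291,-.2132],[.53725,-.14221,-.2079]):
  for tx in (-30,-20):
    for ty in(-25,): 
        P=place(TAB+[tx/1000,ty/1000,0],*p);print(tx,ty,(proj("scene",P)+.5-[240,145])[[1,3,5,7,6]]*8)
E
```

```text
[ 0.60384073 -0.15741286  0.19287408] [1.79535552e+02 2.18547285e-02 7.79062378e+01] [ 0.53906177 -0.4985084   0.42828013] 0.42852175944438753
-30 -25 [[353.77985561 177.73091918]
 [378.94595492 185.14941917]
 [321.74268736 198.94059199]
 [347.11064613 206.54691354]
 [349.26604605 292.41345277]]
-20 -25 [[339.32234472 187.30227309]
 [364.5799707  194.8052409 ]
 [306.89703003 208.76891178]
 [332.3573425  216.4630646 ]
 [334.75956627 302.68833606]]
-30 -25 [[354.23135518 178.5862777 ]
 [379.50273057 185.95091178]
 [322.42966958 199.89168995]
 [347.90765577 207.44339951]
 [350.05159782 293.33992649]]
-20 -25 [[339.88048246 188.20058756]
 [365.24552076 195.64935082]
 [307.69211566 209.76505533]
 [333.26467884 217.40425588]
 [335.65379716 303.66074431]]
```

View pics/f1.png

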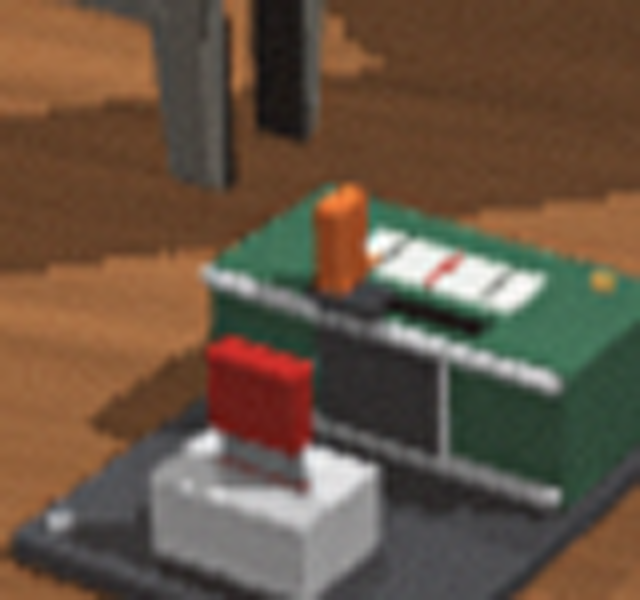

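The blade stands in the slot, with the handle at about crop (260,395) and the red line at the block top. The tab shows at crop (342,240), and the red half mark on the scale at (445,268). Now fitting the tab.

```bash
python3 - <<'E'
from h import *
M={}
for c,(u,v) in {"top":(366,219),"scene":(282,175)}.items():
    a=cv2.imread(f"pics/{c}0.png")[:,:,::-1];h=cv2.cvtColor(np.ascontiguousarray(a),cv2.COLOR_RGB2HSV)
    m=(h[...,0]>3)&(h[...,0]<16)&(h[...,1]>190)&(h[...,2]>110);w=np.zeros_like(m);w[v-8:v+9,u-6:u+7]=1
    M[c]=(m&w).astype(float)
    ys,xs=np.nonzero(M[c]);print(c,xs.mean(),ys.mean(),len(xs),xs.min(),xs.max(),ys.min(),ys.max())
for g in([.53673,-.14291,-.2132],):
  for cs in(("scene",),("top",),("scene","top")):
    f=lambda p:sum(np.abs(render(c,[place(TAB+[p[0],p[1],0],*g)],8)-M[c]).sum() for c in cs)
    s=np.array([-.025,-.025]);r=minimize(f,s,method="Nelder-Mead",options=dict(initial_simplex=s+np.array([[0,0],[.008,0],[0,.008]])))
    print(cs,r.x,r.fun,"world",place(np.array([[*r.x,0]]),*g))
E
```

```text
top 366.6666666666667 220.0 9 365 368 217 222
scene 282.1132075471698 175.0 53 280 285 169 180
('scene',) [-0.02811298 -0.02688685] 37.74509803921569 world [[ 0.50356459 -0.16323971  0.        ]]
('top',) [-0.02247227 -0.02528287] 22.87450980392157 world [[ 0.50941696 -0.16286556  0.        ]]
('scene', 'top') [-0.02269932 -0.02494452] 61.4078431372549 world [[ 0.50926664 -0.16248683  0.        ]]
```

drive_tool(motion=[[0, 0, 0, 0, 0, -1, 0.57], [0, 0, 0, 0, 0, -1, 0.57], [0, 0, 0, 0, 0, -1, 0.57], [0, 0, 0, 0, 0, -1, 0.57], [0, 0, 0, 0, 0, -1, 0.57], [0, 0, 0, 0, 0, -1, 0.57], [0, 0, 0, 0, 0, -1, 0.57], [0, 0, 0, 0, 0, -1, 0.57], [0, 0, 0, 0, 0, -1, 0.57]])

```text
time: 11.22
tool_pos: [0.6003, -0.1565, 0.1858]
ee_rot: [-179.9, -0.1, 123.2]
force: [0.4, -0.0, 1.3]
gripper_width: 0.433
finger_force: 0.0
```

drive_tool(motion=[[0, 0, 0, 0, 0, -1, 0.57], [0, 0, 0, 0, 0, -1, 0.57], [0, 0, 0, 0, 0, -1, 0.57], [0, 0, 0, 0, 0, -1, 0.57], [0, 0, 0, 0, 0, -1, 0.57], [0, 0, 0, 0, 0, -1, 0.57], [0, 0, 0, 0, 0, -1, 0.57], [0, 0, 0, 0, 0, -1, 0.57], [0, 0, 0, 0, 0, -0.98, 0.57], [0, 0, 0, 0, 0, 0, 0.57]])

```text
time: 12.05
tool_pos: [0.6003, -0.1565, 0.1858]
ee_rot: [180.0, -0.1, 168.0]
force: [-0.9, 0.3, -0.9]
gripper_width: 0.43
finger_force: 0.0
```

drive_tool(motion=[[0.74, -0.21, 0, 0, 0, 0, 0.57], [0.74, -0.21, 0, 0, 0, 0, 0.57], [0.74, -0.22, 0, 0, 0, 0, 0.57], [0.74, -0.22, 0, 0, 0, 0.04, 0.57], [0, 0, 0, 0, 0, 0, 0.57], [0, 0, 0.5, 0, 0, 0, 0.57], [0, 0, 0.4, 0, 0, 0, 0.57], [0, 0, 0, 0, 0, 0, 0.57]])

```text
time: 12.72
tool_pos: [0.5077, -0.1627, 0.1578]
ee_rot: [180.0, -0.2, 167.5]
force: [-0.1, 0.1, 0.2]
gripper_width: 0.431
finger_force: 0.0
```

```bash
python3 - <<'E'
from h import *
s=bot.state();print(s["tool_pos"],s["ee_rot"],s["force"])
a=bot.capture("scene");cv2.imwrite("pics/g1.png",cv2.resize(a[130:220,240:320],None,fx=7,fy=6.6,interpolation=cv2.INTER_CUBIC)[:,:,::-1])
E
```

```text
[ 0.50765583 -0.16270614  0.15775815] [179.97768364  -0.1865076  167.46542937] [-0.0570015   0.07130633  0.20396989]
```

View pics/g1.png

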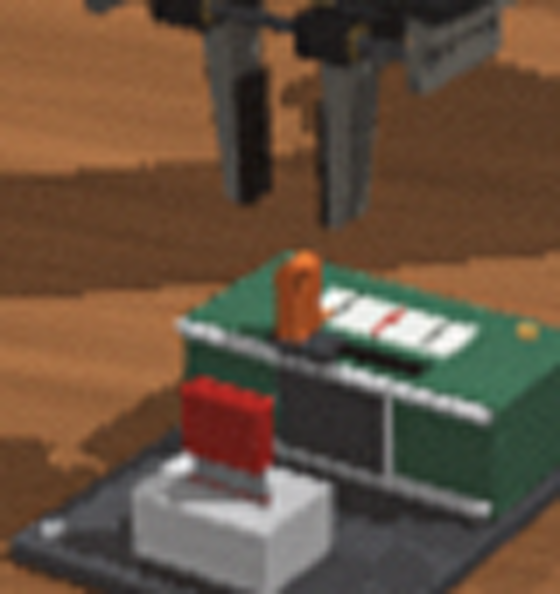

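The fingertips at crop (245,200) and (345,222) straddle the tab top at (298,258). Descending and pinching.

drive_tool(motion=[[0, 0, 0.5, 0, 0, 0, 0.57], [0, 0, 0.5, 0, 0, 0, 0.57], [0, 0, 0.5, 0, 0, 0, 0.57], [0, 0, 0.4, 0, 0, 0, 0.57], [0, 0, 0, 0, 0, 0, 0.57], [0, 0, 0, 0, 0, 0, 0.8]])

```text
time: 13.27
tool_pos: [0.509, -0.1631, 0.103]
ee_rot: [180.0, -0.0, 167.6]
force: [1.1, 0.1, -0.2]
gripper_width: 0.375
finger_force: 0.0
```

drive_tool(motion=[[0, 0, 0, 0, 0, 0, 0.85], [0, 0, 0, 0, 0, 0, 1], [0, 0, 0, 0, 0, 0, 1], [0, 0, 0, 0, 0, 0, 1], [0, 0, 0, 0, 0, 0, 1]], force=25)

```text
time: 13.68
tool_pos: [0.5095, -0.1626, 0.1037]
ee_rot: [179.9, 0.1, 167.6]
force: [1.5, 5.3, 5.0]
gripper_width: 0.132
finger_force: 25.0
```

drive_tool(motion=[[0, 0.1, 0, 0, 0, 0, 1], [0, 0.2, 0, 0, 0, 0, 1], [0, 0.2, 0, 0, 0, 0, 1], [0, 0.2, 0, 0, 0, 0, 1], [0, 0.08, 0, 0, 0, 0, 1], [0, 0, 0, 0, 0, 0, 1], [0, 0, 0, 0, 0, 0, 1]])

```text
time: 14.27
tool_pos: [0.5142, -0.141, 0.1037]
ee_rot: [-179.9, 0.1, 167.7]
force: [-1.9, -4.7, 7.0]
gripper_width: 0.128
finger_force: 25.0
```

```bash
python3 - <<'E'
from h import *
s=bot.state();T=s["tool_pos"];print(T,s["ee_rot"],s["force"],s["gripper_width"])
g=(.53673,-.14291);print("gauge y",.2116*(T[0]-g[0])+.9774*(T[1]-g[1]))
a=bot.capture("scene");cv2.imwrite("pics/h1.png",cv2.resize(a[145:220,240:320],None,fx=8,fy=8,interpolation=cv2.INTER_CUBIC)[:,:,::-1])
E
```

```text
[ 0.5141587  -0.14098834  0.10373951] [-1.79905872e+02  6.61342802e-02  1.67666722e+02] [-1.92476989 -4.66272282  7.0396121 ] 0.12753366662313015
gauge y -0.002897853388825904
```

View pics/h1.png

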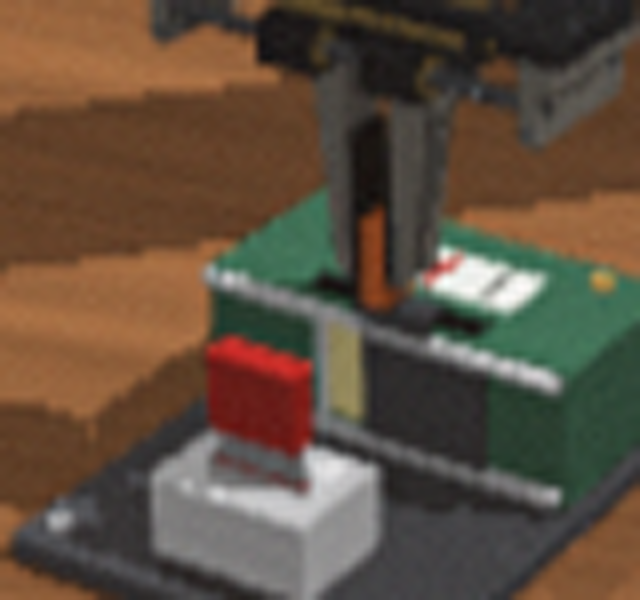

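The shutter is partly open, about 22 mm by the tool travel, and the lit strip shows at crop (345,370). The blade still stands in the slot. I'll add 3 mm.

drive_tool(motion=[[0, 0.09, 0, 0, 0, 0, 1], [0, 0, 0, 0, 0, 0, 1], [0, 0, 0, 0, 0, 0, 1], [0, 0, 0, 0, 0, 0, 1], [0, 0, 0, 0, 0, 0, 1], [0, 0, 0, 0, 0, 0, 1], [0, 0, 0, 0, 0, 0, 1], [0, 0, 0, 0, 0, 0, 1], [0, 0, 0, 0, 0, 0, 1]])

```text
time: 15.07
tool_pos: [0.5147, -0.1386, 0.1037]
ee_rot: [-179.9, 0.1, 167.6]
force: [-2.2, -4.7, 6.6]
gripper_width: 0.129
finger_force: 25.0
```

```bash
python3 - <<'E'
from h import *
s=bot.state();T=s["tool_pos"];print(T,s["force"],s["gripper_width"],s["joint_velocities"].round(2))
print("gauge y",.2116*(T[0]-.53673)+.9774*(T[1]+.14291))
for c,z,f in(("scene",3,0),):
    a=bot.capture(c)[145:220,240:320];cv2.imwrite("pics/k.png",a[:,:,::-1])
    b=cv2.imread("pics/scene0.png")[145:220,240:320,::-1]
    # shutter's edge: profile along the window's row, before and now (lamp-house front, z~.045)
    for im in(b,a): print(im[42:46,36:64].mean(axis=(0,2)).astype(int))
P=np.array([[-.015,y,.045] for y in(-.05,-.025,0,.025,.05)]);print((proj("scene",place(P,.53673,-.14291,-.2132))-[240,145]).round(1).tolist())
E
```

```text
[ 0.51465725 -0.13860937  0.10372133] [-2.20795473 -4.71531147  6.64286795] 0.1287279221001228 [-0.01 -0.1   0.04  0.05 -0.    0.01]
gauge y -0.0004671591733851734
[ 50  49  51  54  45  43  44  45  45  46  50  54  62  77  83 100 115 116
 136 143 127 141 130 124 136 121 111 117]
[ 66  58  63  88 123 118 121 123 124 118  52  51  58  65  68  72  75  75
 101 120 117 128 122 127 138 122 114 116]
[[34.8, 43.0], [41.1, 45.1], [47.6, 47.2], [54.2, 49.4], [60.9, 51.6]]
```

```bash
python3 -c "
from rig import bot
print(bot.finish_job())"
```

```text
the job is handed in; nothing more can be done
None
```

The job is handed in (no verdict came back): the red blade stands free in the gauge's slot down to its red line, and the gripper holds the shutter at about 24.5 mm of its 50 mm travel, by tool position and camera.

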